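# Prop up the counter tablet in the parts store

## Task

Get the customer tablet ready on the parts counter. Swing the folding prop leg of the tablet stand up and back with a gentle push until it is firmly against its stop, leaning on it with some 8 to 12 N for a moment and never with more than 20 N. Then lift the tablet out of its charging dock, set it down (do not drop it) square and central in the channel behind the stand's two front lips, and leave it leaning back on the leg; leave the things standing around where they are.

Things in the scene. Friction and masses are not known exactly. Their poses are not given: they have to be found in the camera images.
- stand: Tablet stand screwed to the counter: dark steel plate 112 x 150 x 8 mm (x from -60 to +52 mm, y +-75 mm). Origin on the counter under the plate; x axis to its front (roughly away from the robot), y along its width, z up. Fixed hinge ears at x = 0, y = +-46 mm, 28 mm high. Two yellow front lips at y = +-56 mm, each 26 mm wide and 6 mm thick, centred at x = 49 mm, 26 mm high above the counter.
- stand_hinge (a point): Middle of the leg's hinge axis, which runs along the stand's y, 22 mm above the counter at the stand's x = 0, y = 0. Axes as the stand's.
- stand_channel (a point): Point on the floor of the open channel behind the lips, where the tablet's lower edge ends up: 8 mm above the counter, at the stand's x = 38 mm, y = 0. The channel floor is free from the stand's x = 10 mm to the lips' inner face at x = 46 mm. Axes as the stand's.
- leg_bar (a point): Centre of the crossbar (orange sleeve, 10 mm thick, 60 mm wide along y) at the free end of the U-shaped leg of 10 mm rod, 85 mm from the hinge axis. x axis from hinge to bar, y along the bar. It starts half folded, 18 to 51 degrees above level, the bar in front of or over the lips, and swings up and back to upright or just past it. The hinge is stiff: 2.4 N at the bar; it stays where left.
- stop (a point): Red stop bracket of the leg, on the hinge axis (origin as stand_hinge), clamped anywhere from 94 to 100 degrees from flat. Its x axis points from the hinge nearly as the leg stands when at the stop; but the rubber pad on it can be screwed in or out, so the leg meets it up to 5 degrees before or after that: only feel tells. From there the force at the bar climbs by 5 to 15 N per mm.
- tablet_mid (a point): Centre of the tablet, a flat slab 10 mm thick (its x, the screen on the +x side), 200 mm wide (y) and 160 mm high (z, up), 0.3 to 0.5 kg. It stands upright in the slot of the dock and can be gripped over its free top edge from above.
- tablet_foot (a point): Middle of the tablet's lower edge face, 80 mm below tablet_mid along the tablet's z.
- dock: Charging dock fixed to the counter, origin on the counter under its centre: base 90 x 140 x 12 mm, with two grey walls, 140 mm long in y, up to 42 mm above the counter, forming a slot 14 mm wide across x and 30 mm deep. x axis across the slot.
- bin: Loose open blue parts bin, 90 x 120 x 50 mm, origin under its centre. Not to be moved.
- oil_filter: Loose orange oil filter, 76 mm across, 78 mm high, origin under its centre. Not to be moved.
- plug_box: Loose yellow and blue box of spark plugs, 60 x 100 x 35 mm, origin under its centre. Not to be moved.
Not all that is in view belongs to the job. Of the things that look like the stand, the largest one is meant.

How it is judged:
By the outcome, as a careful person would: the job done as asked, in the order asked, and still so for the second after the job is handed in, with the robot touching nothing.
It also fails if it takes over 67 s, if anything falls off the work surface, if the arm or the gripper's body presses on something with over 40 N, if the wrist force passes 120 N, or if a joint passes its speed limit or range.

## Robot

A 6-joint arm with a two-finger parallel gripper is mounted at the origin on the work surface. World frame = base frame: x ahead of the robot, y to its left, z up, the work surface at z = 0. Lengths are in mm, angles in rad, forces in N, time in s.
With the tool pointing down it reaches from about 275 to 1000 mm from the base axis. Payload 8.4 kg.
Tool frame: the origin (TCP) lies at the very end of the fingers, on their centre line; the grasp point (between the pads) lies 19 mm behind it (r.tcp_to_grasp is the distance from the TCP to the grasp point, in mm); z points along the fingers, y is the line along which they close (so a half turn about z gives the same grasp; the last joint's range is limited). The gripper opens to 85 mm and grips with 20 to 120 N. Pads are 22 mm wide; open, the fingers measure 114 mm over their backs; the gripper's body (76 mm by 85 mm) begins 54 mm behind the grasp point. The pads swing forward as they close: fully open they stand 13 mm farther back than shut.
Start: joints at [-1.296, 0.353, 1.633, -0, 1.155, -0.002], TCP at [170.798, -601.212, 231.281] pointing down, gripper open.
Joint ranges: [-2.63, 2.63], [-0.92, 2.1], [0.06, 2.66], [-1.3, 4.44], [0, 2.69], [-3.02, 3.02]. Speed limits (rad/s): [2.22, 2.22, 2.79, 3.14, 3.14, 3.14].

## Interface

Orientations are given as [roll, pitch, yaw] about the fixed x, y, z axes, in that order (R = Rz(yaw) Ry(pitch) Rx(roll)).
In Python, from rig import r gives the robot as it stands. The module is installed in compiled form; this text tells all that it offers.
- The arm moves only by the tool play_rows, never from a script. Its argument "rows" is a list of rows, each an object with "dp": the shift along the tool's x, y, z in units of 40 mm (1.0 is 40 mm), a list of three; "turn": the turn, a rotation vector about the tool's x, y, z in units of 6 degrees (1.0 is 6 degrees), a list of three; "fingers": the closure, from 0 (fully open) to 1 (shut). In form: [{"dp": [tx, ty, tz], "turn": [wx, wy, wz], "fingers": fingers}, ...]. A call has 1 to 5 rows; each row shifts and turns the commanded pose from where the row before left it, along the tool's axes as they then stand; what a row does not reach is not made up. A row lasts 1/12 s, in which the tool goes at most 41.7 mm and 7.16 degrees, less where a joint would pass 70% of its speed; a pose out of reach is approached as far as the arm can. A call is refused whole if a number of a shift passes 1 or a number of a turn 1, either way. A call with a gripper value outside its range is refused whole. The fingers move at their own pace and stop on an object; "force" is the grip in N (left out, the last holds). Time passes only in rows, so rows that do not move let the fingers close. It gives the time, the measured TCP pose, the force, the opening and the grip force at its end, in the units of the state.
- r.sense(): the state, without advancing time (a new reading comes with each control period).
- r.grab_frame(name): name is "scene" or "side" or "wrist"; returns a dict with "pixels" (384x512x3 uint8, red, green, blue), "fx", "fy", "cx", "cy" (pixels), "pose" (4x4, takes a point from camera to world coordinates). Camera axes: x right, y down, z forward; pixel columns grow to the right and rows downward; lengths in mm; the calibration is good to about 2 mm. A picture is of the moment at which its call begins. There is no depth.
- r.sign_off(): hands the job in; it is judged then, once.
The state is a dict: "clock": time; "qpos": joint angles; "qvel": joint speeds; "joint_efforts": joint torques, N m; "eef_pos": TCP position; "tcp_rot": TCP orientation; "contact_force": force on the tool from outside, world axes, zero at the start; "wrist_torque": the same for the moment, N m; "opening": opening from 0.0 (shut) to 1.0 (fully open); "grasp_force": force on a finger pad.
Only numpy, scipy, OpenCV 4.12 (cv2) and the standard library are available. Lean on these libraries where they do the work, as an engineer would, in place of code of your own. Each camera call takes 0.05 s, during which the arm holds its last target. There are 200 camera calls.

## Working session

There is one attempt and no reset: what is moved stays moved. The work goes in short steps, Python scripts to look and compute and a tool call to move; the robot and the scene stay as the last step left them, time stands still between calls to the robot, and variables do not carry over. Pictures are saved under pics/ and viewed, at most 10 in all, crops included, and the job is handed in when it is done.

Besides the shell and the picture viewer there is one more tool, called after "Request:" by a JSON object that holds its "api" and its "payload". play_rows: Moves the arm, as the interface text tells. Its arguments: {"type":"object","properties":{"rows":{"type":"array"},"force":{"type":"number"}},"required":["rows"]}

```bash
mkdir -p pics; cat > h.py <<'E'
import numpy as np, cv2, pickle
from rig import r
def save(n):
    f=r.grab_frame(n); pickle.dump(f,open(n+'.pkl','wb')); return f
def load(n): return pickle.load(open(n+'.pkl','rb'))
def ray(f,u,v):
    P=np.array(f['pose']); d=P[:3,:3]@np.array([(u-f['cx'])/f['fx'],(v-f['cy'])/f['fy'],1]); return P[:3,3],d/np.linalg.norm(d)
def onz(f,u,v,z):
    o,d=ray(f,u,v); return o+d*(z-o[2])/d[2]
def proj(f,p):
    P=np.array(f['pose']); c=P[:3,:3].T@(np.asarray(p,float)-P[:3,3]); return np.array([f['fx']*c[0]/c[2]+f['cx'],f['fy']*c[1]/c[2]+f['cy']])
def tri(a,b):
    A=np.zeros((3,3));B=np.zeros(3)
    for o,d in(a,b):
        M=np.eye(3)-np.outer(d,d);A+=M;B+=M@o
    p=np.linalg.solve(A,B); return p,[np.linalg.norm((np.eye(3)-np.outer(d,d))@(p-o)) for o,d in (a,b)]
E
python3 - <<'E'
from h import *
for n in('scene','side'):
    f=save(n); print(n,f['fx'],np.round(f['pose'],3).tolist())
    cv2.imwrite(f'pics/{n}0.png',cv2.resize(f['pixels'][:,:,::-1],(800,600),interpolation=cv2.INTER_CUBIC))
print(r.sense(), r.tcp_to_grasp)
E
```

```text
scene 437.57766067620435 [[0.243, 0.564, -0.789, 1609.769], [0.97, -0.129, 0.207, -241.069], [0.015, -0.815, -0.579, 809.859], [0.0, 0.0, 0.0, 1.0]]
side 357.0797915908412 [[-0.935, -0.261, 0.242, 338.824], [-0.356, 0.681, -0.64, 731.086], [0.003, -0.684, -0.729, 927.735], [0.0, 0.0, 0.0, 1.0]]
{'clock': 0.1, 'qpos': array([-1.29640686e+00,  3.53610698e-01,  1.63407893e+00, -2.03312975e-05,
        1.15518053e+00, -2.38349965e-03]), 'qvel': array([-0.00137428, -0.00144758, -0.00260507,  0.00021149,  0.0016822 ,
        0.00087683]), 'joint_efforts': array([-6.66586238e-04, -6.06355333e+01, -3.42818999e+01, -3.44182342e-05,
        3.87086897e-03,  5.42666029e-06]), 'eef_pos': array([ 170.66916339, -600.79483284,  230.60867819]), 'tcp_rot': array([-3.14031511e+00,  1.55449693e-05,  2.76781194e-01]), 'contact_force': array([0.28324356, 0.34532805, 0.40837444]), 'wrist_torque': array([ 0.01414017,  0.05013736, -0.02562096]), 'grasp_force': 0.0, 'opening': 1.0025326751467152} 18.700000000000003
```

View pics/scene0.png

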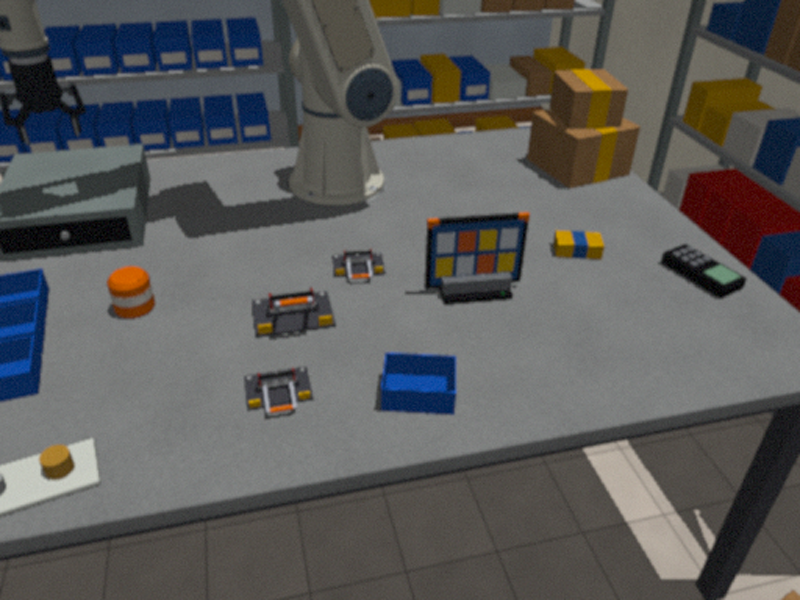

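View pics/side0.png

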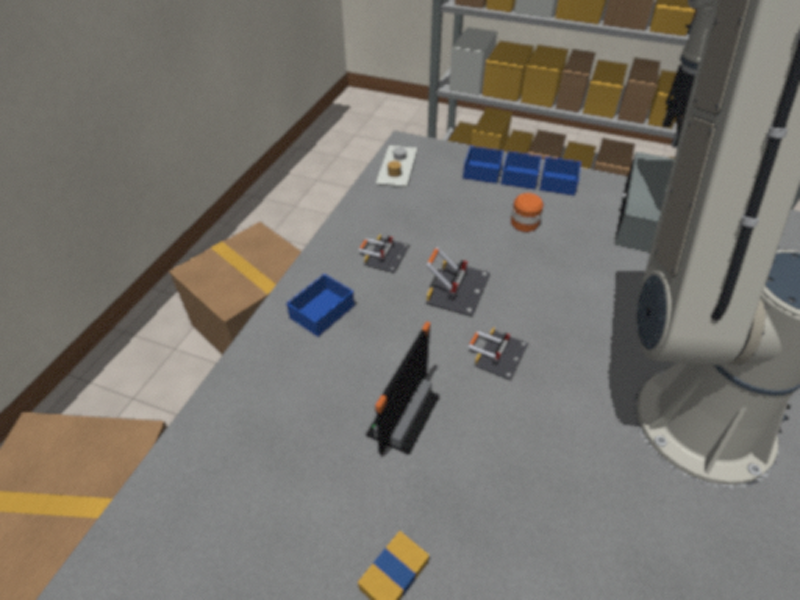

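Scene view, at 800 px scale, shows three stand-like things: A (293,312), B (278,390) and C (358,265). In the side view they are at (458,285), (384,250) and (498,352). A has the largest plate in both views, so it fits "largest". The tablet is in its dock at scene (475,255) and side (405,390). The next step is an enlarged crop to confirm A.

```bash
python3 - <<'E'
from h import *
a=load('scene')['pixels'][180:218,155:220,::-1]; b=load('side')['pixels'][152:206,264:320,::-1]
c=load('scene')['pixels'][130:200,255:345,::-1]; d=load('side')['pixels'][200:292,225:290,::-1]
R=lambda i:cv2.resize(i,(400,300),interpolation=cv2.INTER_CUBIC)
cv2.imwrite('pics/crop1.png',np.vstack([np.hstack([R(a),R(b)]),np.hstack([R(c),R(d)])]))
for n in('scene','side'):
    f=load(n); hsv=cv2.cvtColor(f['pixels'],cv2.COLOR_RGB2HSV); 
    for nm,lo,hi in(('orange',(4,170,120),(14,255,255)),('yellow',(18,150,90),(30,255,255)),('red',(170,120,60),(180,255,255)),('red0',(0,120,60),(3,255,255))):
        m=cv2.inRange(hsv,lo,hi); k,l,s,ce=cv2.connectedComponentsWithStats(m)
        for i in range(1,k):
            if s[i,4]>=5 and s[i,1]>125 and 60<ce[i][0]<400: print(n,nm,s[i].tolist(),ce[i].round(1))
E
```

```text
scene orange [332, 136, 6, 3, 14] [334.9 137.1]
scene orange [274, 140, 7, 3, 17] [277.  140.9]
scene orange [69, 171, 26, 16, 312] [ 81.4 178.4]
scene orange [226, 175, 10, 3, 21] [230.6 176.2]
scene orange [180, 190, 16, 6, 54] [187.6 192.3]
scene orange [174, 259, 13, 5, 30] [180.  260.9]
scene yellow [307, 148, 11, 12, 112] [311.8 153.1]
scene yellow [356, 148, 11, 16, 158] [360.8 155.4]
scene yellow [375, 149, 11, 16, 141] [380.3 156.2]
scene yellow [319, 162, 10, 12, 99] [323.4 167.4]
scene yellow [279, 165, 11, 12, 104] [283.9 170.5]
scene yellow [240, 170, 5, 4, 16] [242.1 171.9]
scene yellow [215, 172, 5, 4, 17] [217.1 173.2]
scene yellow [204, 202, 9, 6, 47] [207.7 204.4]
scene yellow [165, 207, 9, 6, 46] [169.  209.5]
scene yellow [191, 250, 8, 5, 29] [194.3 252. ]
scene yellow [159, 255, 8, 5, 33] [162.6 257.2]
scene red0 [293, 156, 1, 5, 5] [293. 158.]
scene red0 [300, 158, 4, 3, 5] [301.8 159.4]
side orange [272, 207, 2, 4, 6] [272.7 208.8]
side orange [242, 254, 5, 8, 19] [243.6 257.4]
side yellow [137, 156, 38, 31, 309] [156.1 170.8]
side yellow [249, 342, 24, 24, 299] [261.1 353.2]
side yellow [230, 363, 27, 21, 348] [242.3 374.9]
side red0 [296, 168, 2, 4, 6] [296.7 169.5]
side red0 [290, 181, 2, 5, 8] [290.5 182.6]
```

View pics/crop1.png

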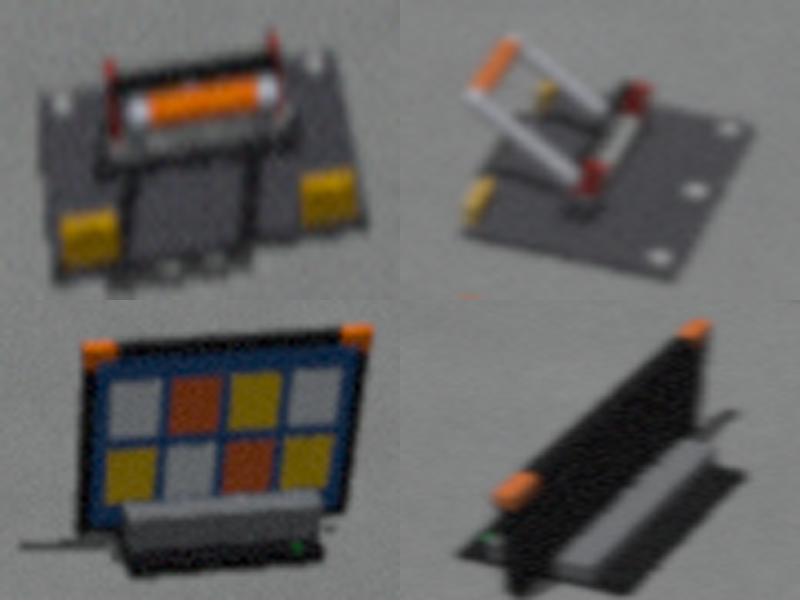

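The crop confirms A: it is the largest plate, with yellow lips, a red stop and a half-raised orange bar. The tablet's screen faces the scene camera (+x), with orange clips on its top corners. Next I'll work out the positions.

```bash
python3 - <<'E'
from h import *
s,t=load('scene'),load('side')
A=lambda X,Y:(155+X*65/400,180+Y*38/300); B=lambda X,Y:(264+(X-400)*56/400,152+Y*54/300)
C=lambda X,Y:(255+X*90/400,130+(Y-300)*70/300); D=lambda X,Y:(225+(X-400)*65/400,200+(Y-300)*92/300)
l1=onz(s,207.7,204.4,18);l2=onz(s,169,209.5,18); m=(l1+l2)/2; d=l1-l2
print('lips',l1.round(1),l2.round(1),np.linalg.norm(d))
yaw=np.arctan2(-d[0],d[1]);print('stand yaw',yaw)
for n,(q,z) in {'backR':((752,125),8),'backL':((672,282),4),'frontL':((462,235),4)}.items(): print(n,onz(t,*B(*q),z).round(1))
for n,(q,z) in {'bl':((42,95),8),'fl':((52,285),0),'fr':((368,228),0)}.items(): print(n,onz(s,*A(*q),z).round(1))
x=np.array([np.cos(yaw),np.sin(yaw)]); O=m[:2]-51*x; print('origin from lips',O)
bar,e=tri(ray(s,187.6,192.3),ray(t,*B(495,65)));print('bar',bar.round(1),e, 'rel',(bar[:2]-O)@x,bar[2]-22)
for a in(((272,30),(637,87)),((110,62),(592,165))):
  print('stop top',tri(ray(s,*A(*a[0])),ray(t,*B(*a[1]))))
p1,e1=tri(ray(s,*C(100,352)),ray(t,*D(693,330)));p2,e2=tri(ray(s,*C(357,336)),ray(t,*D(516,490)))
print('clips',p1.round(1),e1,p2.round(1),e2); 
mid=(p1+p2)/2;dd=p2-p1;print('mid',mid,'yaw',np.arctan2(-dd[0],dd[1]),np.linalg.norm(dd))
# dock bottom corners
for q in((130,575),(322,555)): print('dock front',onz(s,*C(*q),0).round(1))
for q in((748,478),(628,595)): print('dock back side',onz(t,*D(*q),0).round(1))
E
```

```text
lips [ 592.6 -125.1   18. ] [ 591.3 -237.3   18. ] 112.19891244318094
stand yaw -0.011842608298327274
backR [ 484.6 -248.     8. ]
backL [485.3 -99.9   4. ]
frontL [ 594.  -101.4    4. ]
bl [ 486.7 -251.5    8. ]
fl [ 595.3 -255.3    0. ]
fr [ 595.6 -105.3    0. ]
origin from lips [ 540.94146562 -180.56317028]
bar [ 606.2 -180.1   80.3] [np.float64(0.7074794643388068), np.float64(0.7074794643388684)] rel 65.2743862464934 58.33044578544627
stop top (array([ 542.27350366, -155.90966956,   80.37570345]), [np.float64(22.16538923813357), np.float64(22.165389238133677)])
stop top (array([ 538.1552751 , -197.63848449,   28.85602716]), [np.float64(29.022771773170327), np.float64(29.022771773170433)])
clips [530.9  99.4 165.5] [np.float64(0.6061838938766672), np.float64(0.606183893876725)] [545.2 277.4 163.9] [np.float64(0.17057647248104546), np.float64(0.17057647248090324)]
mid [538.02444852 188.40754009 164.71689076] yaw -0.08027929076850214 178.5794137562557
dock front [571.6 117.    0. ]
dock front [578.5 257.8   0. ]
dock back side [486. 126.   0.]
dock back side [500.1 261.    0. ]
```

Request:
{"api": "play_rows", "payload": {"rows": [{"dp": [0,0,0],"turn": [0,0,0.53],"fingers": 1},{"dp": [0,0,0],"turn": [0,0,0.53],"fingers": 1},{"dp": [0,0,0],"turn": [0,0,0.53],"fingers": 1},{"dp": [0,0,0],"turn": [0,0,0.53],"fingers": 1},{"dp": [0,0,0],"turn": [0,0,0.53],"fingers": 1}]}}

```text
clock: 0.52
eef_pos: [170.7, -600.9, 230.8]
tcp_rot: [-3.141, 0.0, -0.003]
contact_force: [0.1, 0.1, 0.4]
opening: 0.301
grasp_force: 0.0
```

Request:
{"api": "play_rows", "payload": {"rows": [{"dp": [0.74,-0.66,0],"turn": [0,0,0],"fingers": 1},{"dp": [0.74,-0.66,0],"turn": [0,0,0],"fingers": 1},{"dp": [0.74,-0.66,0],"turn": [0,0,0],"fingers": 1},{"dp": [0.74,-0.66,0],"turn": [0,0,0],"fingers": 1},{"dp": [0.74,-0.66,0],"turn": [0,0,0],"fingers": 1}]}}

```text
clock: 0.93
eef_pos: [319.7, -467.8, 231.0]
tcp_rot: [-3.141, 0.0, -0.001]
contact_force: [0.7, -1.2, -0.4]
opening: 0.002
grasp_force: 0.0
```

Request:
{"api": "play_rows", "payload": {"rows": [{"dp": [0.74,-0.66,0],"turn": [0,0,0],"fingers": 1},{"dp": [0.74,-0.66,0],"turn": [0,0,0],"fingers": 1},{"dp": [0.74,-0.66,0],"turn": [0,0,0],"fingers": 1},{"dp": [0.74,-0.66,0],"turn": [0,0,0],"fingers": 1},{"dp": [0.74,-0.66,0],"turn": [0,0,0],"fingers": 1}]}}

```text
clock: 1.35
eef_pos: [468.0, -335.7, 231.1]
tcp_rot: [-3.141, 0.0, -0.001]
contact_force: [0.7, -1.2, 0.3]
opening: -0.0
grasp_force: 0.0
```

Request:
{"api": "play_rows", "payload": {"rows": [{"dp": [0.74,-0.66,0],"turn": [0,0,0],"fingers": 1},{"dp": [0.74,-0.66,0],"turn": [0,0,0],"fingers": 1},{"dp": [0.74,-0.66,0],"turn": [0,0,0],"fingers": 1},{"dp": [0,0,0],"turn": [0,0,0],"fingers": 1},{"dp": [0,0,0],"turn": [0,0,0],"fingers": 1}]}}

```text
clock: 1.77
eef_pos: [556.9, -256.6, 230.7]
tcp_rot: [-3.141, 0.001, 0.003]
contact_force: [-0.1, 0.0, 0.2]
opening: -0.005
grasp_force: 0.0
```

```bash
python3 - <<'E'
from h import *
f=save('wrist'); print(f['fx'],np.round(f['pose'],3).tolist())
cv2.imwrite('pics/w1.png',cv2.resize(f['pixels'][:,:,::-1],(800,600),interpolation=cv2.INTER_CUBIC))
E
```

```text
323.60240780657466 [[0.004, -0.951, -0.308, 636.411], [-1.0, -0.004, -0.0, -254.044], [-0.001, 0.308, -0.951, 374.594], [0.0, 0.0, 0.0, 1.0]]
```

View pics/w1.png

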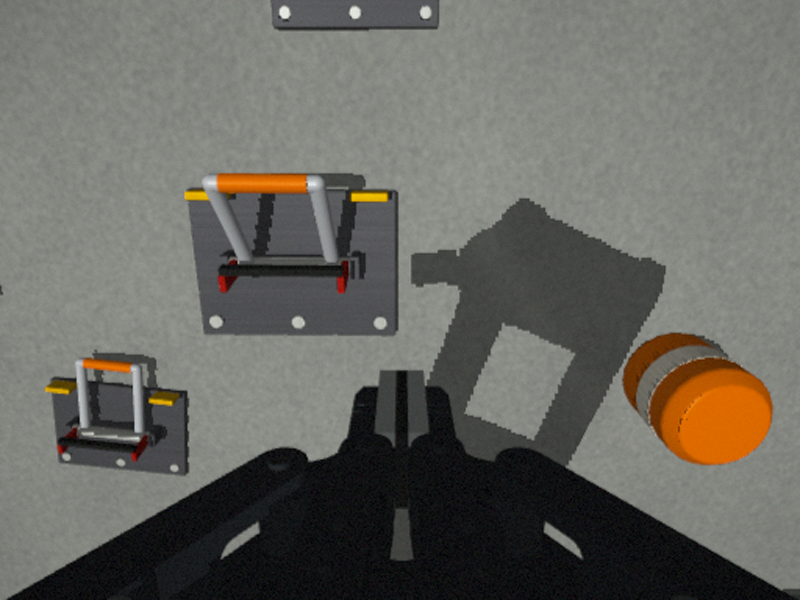

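The wrist view shows stand A clearly: plate corners (188,190), (397,190), (397,334) and (204,334), orange bar centred at (265,183), red stop arms at (228,277) and (343,277).

```bash
python3 - <<'E'
from h import *
f=load('wrist'); k=.64
c=[onz(f,u*k,v*k,8) for u,v in((188,191),(397,191),(397,332),(204,332))]
for p in c: print(p.round(1))
fm=(c[0]+c[1])/2; bm=(c[2]+c[3])/2; print('front mid',fm,'back mid',bm, np.degrees(np.arctan2(-(c[0]-c[1])[0],(c[0]-c[1])[1])))
hsv=cv2.cvtColor(f['pixels'],cv2.COLOR_RGB2HSV);m=cv2.inRange(hsv,(18,150,90),(30,255,255));n,l,s,ce=cv2.connectedComponentsWithStats(m)
for i in range(1,n):
  if s[i,4]>20: print('lip',s[i],onz(f,s[i,0],s[i,1]+s[i,3],26).round(1),onz(f,s[i,0]+s[i,2],s[i,1]+s[i,3],26).round(1))
for z in(70,80): print('bar',onz(f,265*k,183*k,z).round(1))
print(tri(ray(f,265*k,183*k),ray(load('scene'),187.6,192.3)))
E
```

```text
[ 596.7 -101.8    8. ]
[ 597.3 -251.     8. ]
[ 489.1 -251.1    8. ]
[ 488.5 -100.6    8. ]
front mid [ 597.00490373 -176.39310739    8.        ] back mid [ 488.80800843 -175.87484661    8.        ] 0.21894479908496933
lip [118 122  16   6  85] [ 592.6 -106.    26. ] [ 592.7 -123.1   26. ]
lip [224 123  25   6 144] [ 592.  -219.1   26. ] [ 592.1 -245.7   26. ]
lip [ 29 246  16   6  66] [443.9  20.5  26. ] [444.    1.2  26. ]
lip [ 95 253  16   7  77] [433.3 -57.6  26. ] [433.4 -77.1  26. ]
bar [ 608.3 -173.6   70. ]
bar [ 609.2 -176.2   80. ]
(array([ 609.85264657, -179.16147381,   84.2483977 ]), [np.float64(1.7602422406717004), np.float64(1.7602422406717455)])
```

Request:
{"api": "play_rows", "payload": {"rows": [{"dp": [0.74,-0.65,0],"turn": [0,0,0],"fingers": 1},{"dp": [0.74,-0.65,0],"turn": [0,0,0],"fingers": 1},{"dp": [0.72,-0.65,0],"turn": [0,0,0],"fingers": 1},{"dp": [0,0,0.9],"turn": [0,0,0],"fingers": 1},{"dp": [0,0,0.9],"turn": [0,0,0],"fingers": 1}]}}

```text
clock: 2.23
eef_pos: [646.1, -180.7, 160.5]
tcp_rot: [3.14, -0.005, 0.0]
contact_force: [-1.2, -0.9, 0.3]
opening: -0.003
grasp_force: 0.0
```

Request:
{"api": "play_rows", "payload": {"rows": [{"dp": [0,-0.1,0.9],"turn": [0,0,0],"fingers": 1},{"dp": [0,0,0.9],"turn": [0,0,0],"fingers": 1},{"dp": [0,0,0.6],"turn": [0,0,0],"fingers": 1},{"dp": [-0.15,0,0],"turn": [0,0,0],"fingers": 1},{"dp": [0,0,0],"turn": [0,0,0],"fingers": 1}]}}

```text
clock: 2.65
eef_pos: [635.0, -177.3, 62.2]
tcp_rot: [-3.141, 0.004, -0.002]
contact_force: [0.9, -0.0, -0.3]
opening: 0.001
grasp_force: 0.0
```

Request:
{"api": "play_rows", "payload": {"rows": [{"dp": [-0.06,0,0],"turn": [0,0,0],"fingers": 1},{"dp": [-0.06,0,0],"turn": [0,0,0],"fingers": 1},{"dp": [-0.06,0,0],"turn": [0,0,0],"fingers": 1},{"dp": [-0.06,0,0],"turn": [0,0,0],"fingers": 1},{"dp": [-0.06,0,0],"turn": [0,0,0],"fingers": 1}]}}

```text
clock: 3.07
eef_pos: [626.2, -176.5, 64.5]
tcp_rot: [3.141, -0.002, -0.001]
contact_force: [0.1, 0.8, 0.4]
opening: -0.0
grasp_force: 0.0
```

Request:
{"api": "play_rows", "payload": {"rows": [{"dp": [-0.06,0,0],"turn": [0,0,0],"fingers": 1},{"dp": [-0.06,0,0],"turn": [0,0,0],"fingers": 1},{"dp": [-0.06,0,0],"turn": [0,0,0],"fingers": 1},{"dp": [-0.06,0,0],"turn": [0,0,0],"fingers": 1},{"dp": [-0.06,0,0],"turn": [0,0,0],"fingers": 1}]}}

```text
clock: 3.48
eef_pos: [621.4, -177.3, 67.3]
tcp_rot: [3.139, -0.016, -0.001]
contact_force: [18.8, 2.1, 14.4]
opening: -0.001
grasp_force: 9.3
```

Pushing straight back jams with pad friction, because the force points along the leg. I'll ease off and follow the bar's arc upward instead.

Request:
{"api": "play_rows", "payload": {"rows": [{"dp": [0.12,0,0],"turn": [0,0,0],"fingers": 1},{"dp": [0,0,0],"turn": [0,0,0],"fingers": 1}]}}

```text
clock: 3.65
eef_pos: [621.5, -176.6, 64.9]
tcp_rot: [3.14, -0.005, -0.0]
contact_force: [7.7, -0.2, 5.5]
opening: -0.001
grasp_force: 3.8
```

Request:
{"api": "play_rows", "payload": {"rows": [{"dp": [0,0,-0.06],"turn": [0,0,0],"fingers": 1},{"dp": [-0.03,0,-0.06],"turn": [0,0,0],"fingers": 1}]}}

```text
clock: 3.82
eef_pos: [618.3, -176.4, 68.5]
tcp_rot: [3.141, -0.002, -0.0]
contact_force: [3.9, -1.4, -0.6]
opening: 0.001
grasp_force: 1.9
```

Request:
{"api": "play_rows", "payload": {"rows": [{"dp": [-0.05,0,-0.06],"turn": [0,0,0],"fingers": 1},{"dp": [-0.05,0,-0.06],"turn": [0,0,0],"fingers": 1}]}}

```text
clock: 3.98
eef_pos: [613.3, -176.4, 73.0]
tcp_rot: [3.142, 0.0, -0.001]
contact_force: [3.7, -0.5, -0.3]
opening: 0.002
grasp_force: 1.5
```

Request:
{"api": "play_rows", "payload": {"rows": [{"dp": [-0.073,0,-0.06],"turn": [0,0,0],"fingers": 1},{"dp": [-0.075,0,-0.055],"turn": [0,0,0],"fingers": 1},{"dp": [-0.077,0,-0.052],"turn": [0,0,0],"fingers": 1},{"dp": [-0.08,0,-0.048],"turn": [0,0,0],"fingers": 1},{"dp": [-0.082,0,-0.044],"turn": [0,0,0],"fingers": 1}]}}

```text
clock: 4.4
eef_pos: [597.6, -176.3, 83.4]
tcp_rot: [-3.142, 0.0, -0.001]
contact_force: [3.1, 0.7, 0.6]
opening: -0.002
grasp_force: 1.6
```

Request:
{"api": "play_rows", "payload": {"rows": [{"dp": [-0.084,0,-0.04],"turn": [0,0,0],"fingers": 1},{"dp": [-0.085,0,-0.036],"turn": [0,0,0],"fingers": 1},{"dp": [-0.087,0,-0.032],"turn": [0,0,0],"fingers": 1},{"dp": [-0.088,0,-0.028],"turn": [0,0,0],"fingers": 1},{"dp": [-0.09,0,-0.024],"turn": [0,0,0],"fingers": 1}]}}

```text
clock: 4.82
eef_pos: [580.5, -176.3, 90.0]
tcp_rot: [3.142, -0.0, -0.001]
contact_force: [3.5, -0.1, 2.4]
opening: -0.006
grasp_force: 1.7
```

Request:
{"api": "play_rows", "payload": {"rows": [{"dp": [-0.09,0,-0.02],"turn": [0,0,0],"fingers": 1},{"dp": [-0.09,0,-0.015],"turn": [0,0,0],"fingers": 1},{"dp": [-0.08,0,-0.01],"turn": [0,0,0],"fingers": 1},{"dp": [-0.05,0,-0.01],"turn": [0,0,0],"fingers": 1}]}}

```text
clock: 5.15
eef_pos: [567.5, -176.2, 91.7]
tcp_rot: [-3.141, 0.001, -0.001]
contact_force: [3.3, 0.5, 1.5]
opening: 0.0
grasp_force: 1.3
```

Request:
{"api": "play_rows", "payload": {"rows": [{"dp": [-0.03,0,0],"turn": [0,0,0],"fingers": 1},{"dp": [-0.03,0,0],"turn": [0,0,0],"fingers": 1},{"dp": [-0.03,0,0],"turn": [0,0,0],"fingers": 1}]}}

```text
clock: 5.4
eef_pos: [564.5, -176.3, 91.8]
tcp_rot: [-3.141, 0.0, -0.001]
contact_force: [3.0, -0.3, 1.1]
opening: -0.003
grasp_force: 1.3
```

Request:
{"api": "play_rows", "payload": {"rows": [{"dp": [-0.03,0,0],"turn": [0,0,0],"fingers": 1},{"dp": [-0.03,0,0],"turn": [0,0,0],"fingers": 1},{"dp": [-0.03,0,0],"turn": [0,0,0],"fingers": 1}]}}

```text
clock: 5.65
eef_pos: [560.9, -176.3, 91.8]
tcp_rot: [-3.142, 0.0, -0.001]
contact_force: [2.6, -0.2, 1.2]
opening: 0.001
grasp_force: 1.2
```

Request:
{"api": "play_rows", "payload": {"rows": [{"dp": [-0.03,0,0],"turn": [0,0,0],"fingers": 1},{"dp": [-0.03,0,0],"turn": [0,0,0],"fingers": 1},{"dp": [-0.03,0,0],"turn": [0,0,0],"fingers": 1}]}}

```text
clock: 5.9
eef_pos: [557.3, -176.3, 91.8]
tcp_rot: [-3.142, 0.0, -0.001]
contact_force: [2.4, -0.3, 1.7]
opening: -0.002
grasp_force: 1.2
```

Request:
{"api": "play_rows", "payload": {"rows": [{"dp": [-0.025,0,0],"turn": [0,0,0],"fingers": 1},{"dp": [-0.025,0,0],"turn": [0,0,0],"fingers": 1},{"dp": [-0.025,0,0],"turn": [0,0,0],"fingers": 1}]}}

```text
clock: 6.15
eef_pos: [554.3, -176.3, 91.8]
tcp_rot: [-3.142, 0.0, -0.001]
contact_force: [2.5, 0.4, 1.7]
opening: -0.003
grasp_force: 1.2
```

Request:
{"api": "play_rows", "payload": {"rows": [{"dp": [-0.025,0,0],"turn": [0,0,0],"fingers": 1},{"dp": [-0.025,0,0],"turn": [0,0,0],"fingers": 1}]}}

```text
clock: 6.32
eef_pos: [552.2, -176.2, 91.7]
tcp_rot: [-3.141, 0.0, -0.001]
contact_force: [2.6, 0.2, 0.6]
opening: 0.0
grasp_force: 1.2
```

Request:
{"api": "play_rows", "payload": {"rows": [{"dp": [-0.025,0,0],"turn": [0,0,0],"fingers": 1},{"dp": [-0.025,0,0],"turn": [0,0,0],"fingers": 1}]}}

```text
clock: 6.48
eef_pos: [550.2, -176.2, 91.7]
tcp_rot: [-3.141, 0.0, -0.001]
contact_force: [2.5, 0.2, -1.2]
opening: -0.001
grasp_force: 1.2
```

Request:
{"api": "play_rows", "payload": {"rows": [{"dp": [-0.025,0,0],"turn": [0,0,0],"fingers": 1},{"dp": [-0.025,0,0],"turn": [0,0,0],"fingers": 1}]}}

```text
clock: 6.65
eef_pos: [549.2, -176.4, 91.8]
tcp_rot: [3.141, -0.002, -0.001]
contact_force: [7.1, 0.5, -4.6]
opening: -0.004
grasp_force: 4.0
```

Request:
{"api": "play_rows", "payload": {"rows": [{"dp": [-0.025,0,0],"turn": [0,0,0],"fingers": 1},{"dp": [-0.025,0,0],"turn": [0,0,0],"fingers": 1}]}}

```text
clock: 6.82
eef_pos: [548.6, -176.5, 92.0]
tcp_rot: [3.141, -0.005, -0.001]
contact_force: [13.0, 1.0, -9.0]
opening: 0.003
grasp_force: 6.6
```

Request:
{"api": "play_rows", "payload": {"rows": [{"dp": [0.018,0,0],"turn": [0,0,0],"fingers": 1},{"dp": [0,0,0],"turn": [0,0,0],"fingers": 1},{"dp": [0,0,0],"turn": [0,0,0],"fingers": 1}]}}

```text
clock: 7.07
eef_pos: [548.8, -176.4, 91.9]
tcp_rot: [3.141, -0.003, -0.001]
contact_force: [8.5, 0.4, -5.1]
opening: 0.0
grasp_force: 4.4
```

Request:
{"api": "play_rows", "payload": {"rows": [{"dp": [0,0,0],"turn": [0,0,0],"fingers": 1},{"dp": [0,0,0],"turn": [0,0,0],"fingers": 1},{"dp": [0,0,0],"turn": [0,0,0],"fingers": 1},{"dp": [0,0,0],"turn": [0,0,0],"fingers": 1},{"dp": [0,0,0],"turn": [0,0,0],"fingers": 1}]}}

```text
clock: 7.48
eef_pos: [548.8, -176.4, 91.9]
tcp_rot: [3.141, -0.003, -0.001]
contact_force: [8.5, 1.0, -5.4]
opening: -0.003
grasp_force: 4.4
```

Request:
{"api": "play_rows", "payload": {"rows": [{"dp": [-0.01,0,0],"turn": [0,0,0],"fingers": 1},{"dp": [0,0,0],"turn": [0,0,0],"fingers": 1},{"dp": [0,0,0],"turn": [0,0,0],"fingers": 1},{"dp": [0,0,0],"turn": [0,0,0],"fingers": 1},{"dp": [0,0,0],"turn": [0,0,0],"fingers": 1}]}}

```text
clock: 7.9
eef_pos: [548.8, -176.4, 92.0]
tcp_rot: [3.141, -0.004, -0.001]
contact_force: [10.1, 1.7, -6.1]
opening: 0.001
grasp_force: 5.0
```

Request:
{"api": "play_rows", "payload": {"rows": [{"dp": [0,0,0],"turn": [0,0,0],"fingers": 1},{"dp": [0,0,0],"turn": [0,0,0],"fingers": 1},{"dp": [0,0,0],"turn": [0,0,0],"fingers": 1},{"dp": [0,0,0],"turn": [0,0,0],"fingers": 1},{"dp": [0,0,0],"turn": [0,0,0],"fingers": 1}]}}

```text
clock: 8.32
eef_pos: [548.8, -176.4, 91.9]
tcp_rot: [3.141, -0.004, -0.001]
contact_force: [10.2, 1.8, -6.7]
opening: 0.001
grasp_force: 5.0
```

Request:
{"api": "play_rows", "payload": {"rows": [{"dp": [0.1,0,0],"turn": [0,0,0],"fingers": 1},{"dp": [0.4,0,0],"turn": [0,0,0],"fingers": 1},{"dp": [0.6,0,0],"turn": [0,0,0],"fingers": 1},{"dp": [0,0,-0.8],"turn": [0,0,0],"fingers": 1},{"dp": [0,0,-0.95],"turn": [0,0,0],"fingers": 1}]}}

```text
clock: 8.73
eef_pos: [588.6, -175.5, 158.7]
tcp_rot: [-3.139, 0.009, -0.0]
contact_force: [0.6, -0.3, 0.0]
opening: -0.004
grasp_force: 0.0
```

Request:
{"api": "play_rows", "payload": {"rows": [{"dp": [0,0,-1],"turn": [0,0,-0.95],"fingers": 0},{"dp": [0,0,-1],"turn": [0,0,-0.95],"fingers": 0},{"dp": [0,0,0],"turn": [0,0,-0.95],"fingers": 0},{"dp": [0,0,0],"turn": [0,0,-0.95],"fingers": 0},{"dp": [0,0,0],"turn": [0,0,-0.95],"fingers": 0}]}}

```text
clock: 9.15
eef_pos: [590.1, -176.3, 242.5]
tcp_rot: [-3.142, 0.001, 0.502]
contact_force: [-0.9, -0.2, 0.4]
opening: 0.707
grasp_force: 0.0
```

Request:
{"api": "play_rows", "payload": {"rows": [{"dp": [0,0,0],"turn": [0,0,-0.95],"fingers": 0},{"dp": [0,0,0],"turn": [0,0,-0.95],"fingers": 0},{"dp": [0,0,0],"turn": [0,0,-0.95],"fingers": 0},{"dp": [0,0,0],"turn": [0,0,-0.95],"fingers": 0},{"dp": [0,0,0],"turn": [0,0,-0.95],"fingers": 0}]}}

```text
clock: 9.57
eef_pos: [589.7, -176.2, 241.4]
tcp_rot: [-3.139, 0.001, 0.999]
contact_force: [-0.5, 0.1, -0.3]
opening: 0.997
grasp_force: 0.0
```

Request:
{"api": "play_rows", "payload": {"rows": [{"dp": [0,0,0],"turn": [0,0,-0.95],"fingers": 0},{"dp": [0,0,0],"turn": [0,0,-0.95],"fingers": 0},{"dp": [0,0,0],"turn": [0,0,-0.95],"fingers": 0},{"dp": [0,0,0],"turn": [0,0,-0.95],"fingers": 0},{"dp": [0,0,0],"turn": [0,0,-0.95],"fingers": 0}]}}

```text
clock: 9.98
eef_pos: [589.7, -176.2, 241.3]
tcp_rot: [-3.139, -0.0, 1.496]
contact_force: [0.6, 0.1, 0.5]
opening: 1.001
grasp_force: 0.0
```

Request:
{"api": "play_rows", "payload": {"rows": [{"dp": [1,-0.2,0],"turn": [0,0,0],"fingers": 0},{"dp": [1,-0.2,0],"turn": [0,0,0],"fingers": 0},{"dp": [1,-0.2,0],"turn": [0,0,0],"fingers": 0},{"dp": [1,-0.2,0],"turn": [0,0,0],"fingers": 0},{"dp": [1,-0.2,0],"turn": [0,0,0],"fingers": 0}]}}

```text
clock: 10.4
eef_pos: [565.2, 27.6, 241.5]
tcp_rot: [-3.14, 0.001, 1.491]
contact_force: [0.9, 0.1, -0.0]
opening: 1.001
grasp_force: 0.0
```

Request:
{"api": "play_rows", "payload": {"rows": [{"dp": [0.95,-0.25,0],"turn": [0,0,0],"fingers": 0},{"dp": [0.95,-0.25,0],"turn": [0,0,0],"fingers": 0},{"dp": [0,0,0],"turn": [0,0,0],"fingers": 0}]}}

```text
clock: 10.65
eef_pos: [550.6, 109.0, 241.5]
tcp_rot: [-3.139, -0.001, 1.495]
contact_force: [0.5, 0.4, -0.1]
opening: 1.002
grasp_force: 0.0
```

```bash
python3 - <<'E'
from h import *
f=save('wrist'); print(np.round(f['pose'],3).tolist(),r.sense()['eef_pos'])
cv2.imwrite('pics/w2.png',cv2.resize(f['pixels'][:,:,::-1],(800,600),interpolation=cv2.INTER_CUBIC))
E
```

```text
[[0.997, -0.07, -0.025, 557.391], [-0.074, -0.949, -0.305, 189.813], [-0.002, 0.306, -0.952, 385.594], [0.0, 0.0, 0.0, 1.0]] [551.24610826 106.42016623 241.4963633 ]
```

View pics/w2.png

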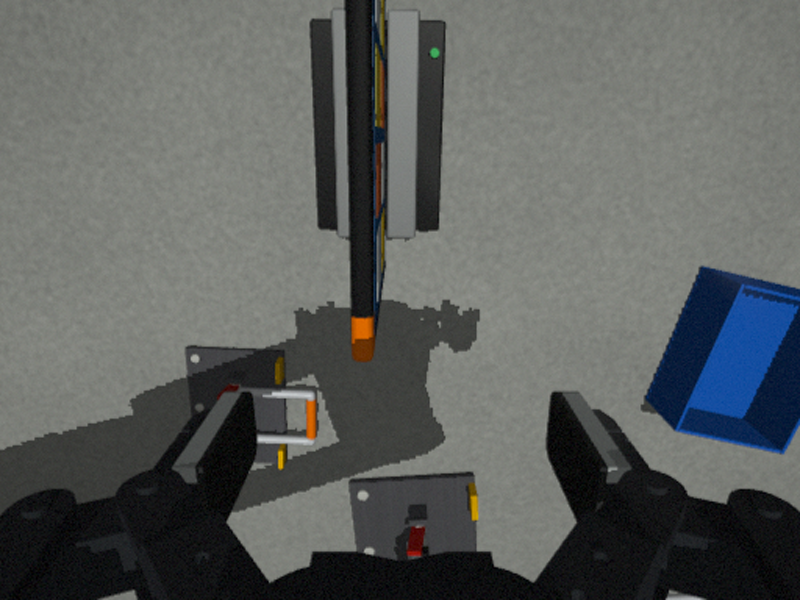

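The wrist view shows the tablet's top edge running from (358,0) to (363,340), the near end at (362,343), the dock walls either side of it, and the bin clear to the right.

```bash
python3 - <<'E'
from h import *
f=load('wrist'); k=.64
g=lambda u,v,z:onz(f,u*k,v*k,z)
a=(g(346,2,172)+g(370,2,172))/2; b=(g(352,316,172)+g(373,316,172))/2; e=(g(352,343,172)+g(373,343,172))/2
yaw=np.arctan2(-(a-b)[0],(a-b)[1]); print(a,b,e,'yaw',yaw)
print('widths',g(346,2,172)-g(370,2,172), g(352,316,172)-g(373,316,172))
u=np.array([-np.sin(yaw),np.cos(yaw)]); m=e[:2]+100*u; print('mid',m)
print('dock corners',[g(*q,12).round(1) for q in((311,20),(445,22),(317,230),(438,230))])
print('wall tops',[g(*q,42).round(1) for q in((334,12),(418,12),(339,237),(415,237))])
s=r.sense();p=s['eef_pos'];psi=s['tcp_rot'][2]
for mm in(m,np.array([538,188.4])):
  d=mm-p[:2];c,n=np.cos(psi),np.sin(psi); print('tool x,y units',np.array([c*d[0]+n*d[1],n*d[0]-c*d[1]])/40,'yaw err',np.pi/2+yaw-psi)
E
```

```text
[544.40288883 238.14401012 172.        ] [533.8939375 113.8523407 172.       ] [532.61215794 100.79207841 172.        ] yaw -0.08435010993180615
widths [-8.94435185  0.67232525  0.        ] [-9.40814264  0.69478059  0.        ]
mid [541.03717006 200.43654224]
dock corners [array([502.7, 266.2,  12. ]), array([590.8, 258.4,  12. ]), array([489.2, 127.2,  12. ]), array([579. , 120.5,  12. ])]
wall tops [array([521.5, 263.3,  42. ]), array([572.1, 259.5,  42. ]), array([509.1, 126.3,  42. ]), array([561.2, 122.4,  42. ])]
tool x,y units [ 2.324719   -0.43040088] yaw err -0.009444995988940219
tool x,y units [ 2.01896706 -0.48359833] yaw err -0.009444995988940219
```

Request:
{"api": "play_rows", "payload": {"rows": [{"dp": [0.9,-0.2,0],"turn": [0,0,0.09],"fingers": 0},{"dp": [0.9,-0.2,0],"turn": [0,0,0],"fingers": 0},{"dp": [0.31,-0.03,0],"turn": [0,0,0],"fingers": 0},{"dp": [0,0,0],"turn": [0,0,0],"fingers": 0},{"dp": [0,0,0.5],"turn": [0,0,0],"fingers": 0}]}}

```text
clock: 11.12
eef_pos: [544.8, 189.1, 224.6]
tcp_rot: [3.137, -0.001, 1.484]
contact_force: [1.3, 0.3, -0.5]
opening: 1.002
grasp_force: 0.0
```

Request:
{"api": "play_rows", "payload": {"rows": [{"dp": [0.05,-0.1,0.4],"turn": [0,0,0],"fingers": 0},{"dp": [0,0,0.6],"turn": [0,0,0],"fingers": 0},{"dp": [0,0,0.6],"turn": [0,0,0],"fingers": 0},{"dp": [0,0,0.4],"turn": [0,0,0],"fingers": 0},{"dp": [0,0,0],"turn": [0,0,0],"fingers": 0}]}}

```text
clock: 11.53
eef_pos: [536.9, 188.7, 138.3]
tcp_rot: [-3.136, 0.003, 1.481]
contact_force: [-1.1, -0.9, -0.7]
opening: 1.001
grasp_force: 0.0
```

Request:
{"api": "play_rows", "payload": {"rows": [{"dp": [0.05,0.05,-0.05],"turn": [0,0,0],"fingers": 0},{"dp": [0,0,0],"turn": [0,0,0],"fingers": 0},{"dp": [0,0,0],"turn": [0,0,0],"fingers": 0}]}}

```text
clock: 11.78
eef_pos: [542.5, 193.1, 145.5]
tcp_rot: [3.139, -0.001, 1.482]
contact_force: [-0.2, -0.4, -0.6]
opening: 0.998
grasp_force: 0.0
```

Request:
{"api": "play_rows", "payload": {"rows": [{"dp": [-0.02,-0.04,0.1],"turn": [0,0,0],"fingers": 0},{"dp": [0,0,0],"turn": [0,0,0],"fingers": 0.6},{"dp": [0,0,0],"turn": [0,0,0],"fingers": 1},{"dp": [0,0,0],"turn": [0,0,0],"fingers": 1},{"dp": [0,0,0],"turn": [0,0,0],"fingers": 1}], "force": 50}}

```text
clock: 12.2
eef_pos: [539.5, 192.7, 140.0]
tcp_rot: [3.141, -0.0, 1.482]
contact_force: [-0.8, -0.2, 0.5]
opening: 0.457
grasp_force: 0.0
```

Request:
{"api": "play_rows", "payload": {"rows": [{"dp": [0,0,0],"turn": [0,0,0],"fingers": 1},{"dp": [0,0,0],"turn": [0,0,0],"fingers": 1},{"dp": [0,0,0],"turn": [0,0,0],"fingers": 1},{"dp": [0,0,0],"turn": [0,0,0],"fingers": 1},{"dp": [0,0,0],"turn": [0,0,0],"fingers": 1}]}}

```text
clock: 12.62
eef_pos: [539.7, 192.8, 140.0]
tcp_rot: [3.141, -0.0, 1.482]
contact_force: [0.4, 1.0, 1.6]
opening: 0.109
grasp_force: 49.5
```

Request:
{"api": "play_rows", "payload": {"rows": [{"dp": [0,0,-0.1],"turn": [0,0,0],"fingers": 1},{"dp": [0,0,-0.2],"turn": [0,0,0],"fingers": 1},{"dp": [0,0,-0.3],"turn": [0,0,0],"fingers": 1},{"dp": [0,0,-0.4],"turn": [0,0,0],"fingers": 1},{"dp": [0,0,-0.5],"turn": [0,0,0],"fingers": 1}]}}

```text
clock: 13.03
eef_pos: [538.8, 192.3, 200.4]
tcp_rot: [-3.14, 0.001, 1.482]
contact_force: [0.3, 0.0, -3.9]
opening: 0.106
grasp_force: 48.8
```

Request:
{"api": "play_rows", "payload": {"rows": [{"dp": [0,0,-0.6],"turn": [0,0,0],"fingers": 1},{"dp": [0,0,-0.6],"turn": [0,0,0],"fingers": 1},{"dp": [0,0,-0.6],"turn": [0,0,0],"fingers": 1},{"dp": [0,0,-0.5],"turn": [0,0,0],"fingers": 1},{"dp": [0,0,-0.2],"turn": [0,0,0],"fingers": 1}]}}

```text
clock: 13.45
eef_pos: [540.5, 193.0, 304.0]
tcp_rot: [3.137, -0.002, 1.482]
contact_force: [0.5, 0.0, -3.7]
opening: 0.112
grasp_force: 48.9
```

Request:
{"api": "play_rows", "payload": {"rows": [{"dp": [-0.1,0,0],"turn": [0,0,-0.42],"fingers": 1},{"dp": [-0.2,0,0],"turn": [0,0,-0.43],"fingers": 1},{"dp": [-0.3,0,0],"turn": [0,0,0],"fingers": 1},{"dp": [-0.4,0,0],"turn": [0,0,0],"fingers": 1},{"dp": [-0.5,0,0],"turn": [0,0,0],"fingers": 1}], "force": 60}}

```text
clock: 13.87
eef_pos: [538.3, 132.1, 299.5]
tcp_rot: [-3.141, 0.0, 1.57]
contact_force: [0.2, -0.9, -3.1]
opening: 0.108
grasp_force: 60.4
```

Request:
{"api": "play_rows", "payload": {"rows": [{"dp": [-0.6,0,0],"turn": [0,0,0],"fingers": 1},{"dp": [-0.6,0,0],"turn": [0,0,0],"fingers": 1},{"dp": [-0.6,0,0],"turn": [0,0,0],"fingers": 1},{"dp": [-0.6,0,0],"turn": [0,0,0],"fingers": 1},{"dp": [-0.6,0,0],"turn": [0,0,0],"fingers": 1}]}}

```text
clock: 14.28
eef_pos: [538.1, 10.9, 299.5]
tcp_rot: [-3.141, 0.0, 1.569]
contact_force: [0.7, 0.2, -3.9]
opening: 0.108
grasp_force: 60.5
```

Request:
{"api": "play_rows", "payload": {"rows": [{"dp": [-0.6,0,0],"turn": [0,0,0],"fingers": 1},{"dp": [-0.6,0,0],"turn": [0,0,0],"fingers": 1},{"dp": [-0.6,0,0],"turn": [0,0,0],"fingers": 1},{"dp": [-0.6,0,0],"turn": [0,0,0],"fingers": 1},{"dp": [-0.6,0,0],"turn": [0,0,0],"fingers": 1}]}}

```text
clock: 14.7
eef_pos: [538.1, -109.0, 299.5]
tcp_rot: [-3.141, -0.0, 1.569]
contact_force: [-0.4, -1.4, -3.6]
opening: 0.107
grasp_force: 60.5
```

Request:
{"api": "play_rows", "payload": {"rows": [{"dp": [-0.6,0,0],"turn": [-0.2,0,0],"fingers": 1},{"dp": [-0.5,0,0],"turn": [-0.5,0,0],"fingers": 1},{"dp": [-0.4,0,0],"turn": [-0.7,0,0],"fingers": 1},{"dp": [-0.2,0,0],"turn": [-0.7,0,0],"fingers": 1},{"dp": [-0.1,0,0],"turn": [-0.7,0,0],"fingers": 1}]}}

```text
clock: 15.12
eef_pos: [538.1, -181.2, 299.6]
tcp_rot: [2.846, 0.001, 1.568]
contact_force: [0.5, 0.8, -3.9]
opening: 0.111
grasp_force: 60.5
```

Request:
{"api": "play_rows", "payload": {"rows": [{"dp": [0,0,0],"turn": [-0.4,0,0],"fingers": 1},{"dp": [0,0,0],"turn": [-0.2,0,0],"fingers": 1},{"dp": [0,0,0],"turn": [0,0,0],"fingers": 1},{"dp": [0,0,0],"turn": [0,0,0],"fingers": 1}]}}

```text
clock: 15.45
eef_pos: [538.5, -179.5, 299.7]
tcp_rot: [2.787, -0.0, 1.57]
contact_force: [0.4, 0.1, -2.7]
opening: 0.107
grasp_force: 60.5
```

Request:
{"api": "play_rows", "payload": {"rows": [{"dp": [0,-0.1,0.27],"turn": [0,0,0],"fingers": 1},{"dp": [0,-0.2,0.547],"turn": [0,0,0],"fingers": 1},{"dp": [0,-0.2,0.547],"turn": [0,0,0],"fingers": 1},{"dp": [0,-0.2,0.547],"turn": [0,0,0],"fingers": 1},{"dp": [0,-0.2,0.547],"turn": [0,0,0],"fingers": 1}]}}

```text
clock: 15.87
eef_pos: [540.2, -179.1, 194.3]
tcp_rot: [2.786, 0.0, 1.572]
contact_force: [0.2, -0.7, -4.5]
opening: 0.104
grasp_force: 60.5
```

Request:
{"api": "play_rows", "payload": {"rows": [{"dp": [0,-0.15,0.41],"turn": [0,0,0],"fingers": 1},{"dp": [0,-0.1,0.27],"turn": [0,0,0],"fingers": 1},{"dp": [0,0,0],"turn": [0,0,0],"fingers": 1},{"dp": [0,0,0],"turn": [0,0,0],"fingers": 1},{"dp": [0,0,0],"turn": [0,0,0],"fingers": 1}]}}

```text
clock: 16.28
eef_pos: [540.6, -179.5, 167.0]
tcp_rot: [2.785, 0.0, 1.572]
contact_force: [-0.5, -0.3, -3.7]
opening: 0.109
grasp_force: 60.5
```

```bash
python3 - <<'E'
from h import *
s=save('scene'); t=save('side')
a=s['pixels'][120:225,125:265,::-1]; b=t['pixels'][105:215,240:345,::-1]
cv2.imwrite('pics/p1.png',np.hstack([cv2.resize(a,(400,300),interpolation=cv2.INTER_CUBIC),cv2.resize(b,(400,419),interpolation=cv2.INTER_CUBIC)[:300]]) if 0 else np.hstack([cv2.copyMakeBorder(cv2.resize(a,(400,300),interpolation=cv2.INTER_CUBIC),0,119,0,0,cv2.BORDER_CONSTANT),cv2.resize(b,(400,419),interpolation=cv2.INTER_CUBIC)]))
q=r.sense();print(q['eef_pos'],q['tcp_rot'],q['contact_force'])
E
```

```text
[ 540.543604   -179.59128201  167.42894066] [2.78386199e+00 7.12970342e-04 1.57138172e+00] [-0.56909159 -0.02360901 -2.60787276]
```

View pics/p1.png

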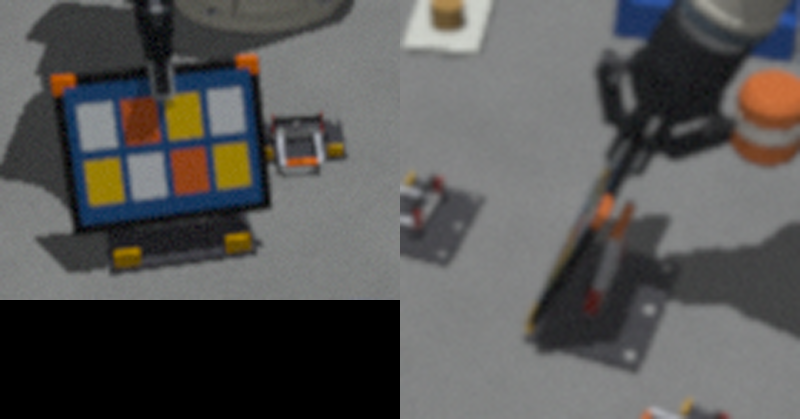

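The scene crop (left) shows the tablet level above the channel, bottom corners (78,230) and (270,205), lips (127,257) and (237,242). The side crop (right) shows the leg upright behind the tablet with clear room.

```bash
python3 - <<'E'
from h import *
f=load('scene');A=lambda X,Y:(125+X*140/400,120+Y*105/300)
hsv=cv2.cvtColor(f['pixels'],cv2.COLOR_RGB2HSV)
def comps(lo,hi):
    m=cv2.inRange(hsv,lo,hi);n,l,s,ce=cv2.connectedComponentsWithStats(m);return [(s[i].tolist(),ce[i]) for i in range(1,n) if s[i,4]>10 and 125<ce[i][0]<235 and 120<ce[i][1]<225]
L=[c for c in comps((18,150,90),(30,255,255)) if c[1][1]>200]; 
for c in L: print('lip',c[0],onz(f,*c[1],18).round(1))
for c in comps((4,170,120),(14,255,255)): print('or',c[0],c[1].round(1),onz(f,*c[1],192).round(1))
# tablet bottom corners: front lower edge
z=47
p=[onz(f,*A(*q),z) for q in((78,231),(270,206))]; print('bottom',p[0].round(1),p[1].round(1),'mid',(p[0]+p[1])/2,np.linalg.norm(p[1]-p[0]))
zt=167.4+32*.937
p=[onz(f,*A(*q),zt) for q in((50,74),(257,55))]; print('top',p[0].round(1),p[1].round(1),'mid',(p[0]+p[1])/2,np.linalg.norm(p[1]-p[0]))
E
```

```text
lip [204, 201, 9, 7, 53] [ 591.4 -124.2   18. ]
lip [165, 206, 9, 7, 51] [ 590.2 -236.9   18. ]
or [207, 140, 8, 5, 27] [211.3 141.4] [531.  -96.5 192. ]
or [143, 146, 8, 7, 42] [146.1 148.3] [ 529.7 -276.8  192. ]
or [168, 156, 3, 5, 13] [169.  157.7] [ 592.7 -219.8  192. ]
or [186, 172, 11, 15, 143] [191.  179.3] [ 706.7 -175.2  192. ]
or [226, 175, 9, 3, 20] [230.2 176.2] [714.6 -78.  192. ]
bottom [ 578.1 -280.3   47. ] [579.4 -86.6  47. ] mid [ 578.74375992 -183.45316383   47.        ] 193.67677703908353
top [ 523.9 -285.5  197.4] [530.6 -85.6 197.4] mid [ 527.21518972 -185.54062146  197.384     ] 199.9999891710387
```

Request:
{"api": "play_rows", "payload": {"rows": [{"dp": [0.04,-0.08,0.2],"turn": [0,0,0],"fingers": 1},{"dp": [0.04,-0.08,0.2],"turn": [0,0,0],"fingers": 1},{"dp": [0,-0.05,0.15],"turn": [0,0,0],"fingers": 1},{"dp": [0,-0.03,0.1],"turn": [0,0,0],"fingers": 1},{"dp": [0,0,0],"turn": [0,0,0],"fingers": 1}]}}

```text
clock: 16.8
eef_pos: [538.8, -175.7, 136.9]
tcp_rot: [2.788, -0.001, 1.571]
contact_force: [-1.1, 0.7, -4.0]
opening: 0.104
grasp_force: 60.5
```

Request:
{"api": "play_rows", "payload": {"rows": [{"dp": [0,-0.014,0.038],"turn": [0,0,0],"fingers": 1},{"dp": [0,-0.014,0.038],"turn": [0,0,0],"fingers": 1},{"dp": [0,0,0],"turn": [0,0,0],"fingers": 1}]}}

```text
clock: 17.05
eef_pos: [539.6, -176.2, 135.1]
tcp_rot: [2.786, -0.0, 1.571]
contact_force: [-0.2, 0.4, -3.7]
opening: 0.105
grasp_force: 60.5
```

Request:
{"api": "play_rows", "payload": {"rows": [{"dp": [0,-0.014,0.038],"turn": [0,0,0],"fingers": 1},{"dp": [0,-0.014,0.038],"turn": [0,0,0],"fingers": 1},{"dp": [0,0,0],"turn": [0,0,0],"fingers": 1}]}}

```text
clock: 17.3
eef_pos: [539.5, -176.1, 131.8]
tcp_rot: [2.786, -0.0, 1.571]
contact_force: [0.8, -0.1, -3.7]
opening: 0.107
grasp_force: 60.5
```

Request:
{"api": "play_rows", "payload": {"rows": [{"dp": [0,-0.01,0.028],"turn": [0,0,0],"fingers": 1},{"dp": [0,-0.01,0.028],"turn": [0,0,0],"fingers": 1},{"dp": [0,0,0],"turn": [0,0,0],"fingers": 1}]}}

```text
clock: 17.55
eef_pos: [539.8, -176.2, 129.7]
tcp_rot: [2.785, 0.0, 1.571]
contact_force: [-0.8, 0.2, -2.1]
opening: 0.105
grasp_force: 61.0
```

Request:
{"api": "play_rows", "payload": {"rows": [{"dp": [0,-0.01,0.028],"turn": [0,0,0],"fingers": 1},{"dp": [0,0,0],"turn": [0,0,0],"fingers": 1}]}}

```text
clock: 17.72
eef_pos: [540.1, -176.2, 129.6]
tcp_rot: [2.784, 0.0, 1.571]
contact_force: [-8.4, 1.8, 13.5]
opening: 0.111
grasp_force: 63.3
```

Request:
{"api": "play_rows", "payload": {"rows": [{"dp": [0,0.007,-0.02],"turn": [0,0,0],"fingers": 1},{"dp": [0,0,0],"turn": [0,0,0],"fingers": 1},{"dp": [0,-0.027,0],"turn": [-0.08,0,0],"fingers": 1},{"dp": [0,0,0],"turn": [0,0,0],"fingers": 1}]}}

```text
clock: 18.05
eef_pos: [538.8, -176.4, 129.2]
tcp_rot: [2.776, 0.0, 1.571]
contact_force: [-1.1, 0.0, 3.5]
opening: 0.11
grasp_force: 61.6
```

Request:
{"api": "play_rows", "payload": {"rows": [{"dp": [0,-0.027,0],"turn": [-0.08,0,0],"fingers": 1},{"dp": [0,0,0],"turn": [0,0,0],"fingers": 1},{"dp": [0,0,0],"turn": [0,0,0],"fingers": 1}]}}

```text
clock: 18.3
eef_pos: [537.8, -176.4, 128.8]
tcp_rot: [2.767, 0.0, 1.571]
contact_force: [-2.2, -0.6, 5.3]
opening: 0.105
grasp_force: 62.0
```

Request:
{"api": "play_rows", "payload": {"rows": [{"dp": [0,-0.027,-0.005],"turn": [-0.08,0,0],"fingers": 1},{"dp": [0,0,0],"turn": [0,0,0],"fingers": 1},{"dp": [0,0,0],"turn": [0,0,0],"fingers": 1}]}}

```text
clock: 18.55
eef_pos: [536.7, -176.4, 128.4]
tcp_rot: [2.76, 0.0, 1.571]
contact_force: [-1.1, 0.3, 4.3]
opening: 0.107
grasp_force: 61.7
```

Request:
{"api": "play_rows", "payload": {"rows": [{"dp": [0,-0.027,-0.01],"turn": [-0.08,0,0],"fingers": 1},{"dp": [0,0,0],"turn": [0,0,0],"fingers": 1},{"dp": [0,0,0],"turn": [0,0,0],"fingers": 1}]}}

```text
clock: 18.8
eef_pos: [535.5, -176.2, 128.2]
tcp_rot: [2.752, 0.0, 1.571]
contact_force: [1.7, -0.4, -1.4]
opening: 0.107
grasp_force: 60.7
```

Request:
{"api": "play_rows", "payload": {"rows": [{"dp": [0,-0.027,-0.005],"turn": [-0.08,0,0],"fingers": 1},{"dp": [0,0,0],"turn": [0,0,0],"fingers": 1},{"dp": [0,0,0],"turn": [0,0,0],"fingers": 1}]}}

```text
clock: 19.05
eef_pos: [534.8, -176.3, 128.2]
tcp_rot: [2.742, 0.0, 1.571]
contact_force: [5.7, 0.6, -3.2]
opening: 0.107
grasp_force: 60.2
```

Request:
{"api": "play_rows", "payload": {"rows": [{"dp": [0,0.012,0.012],"turn": [0.05,0,0],"fingers": 1},{"dp": [0,0,0],"turn": [0,0,0],"fingers": 1},{"dp": [0,0,0],"turn": [0,0,0],"fingers": 1}]}}

```text
clock: 19.3
eef_pos: [535.3, -176.2, 128.0]
tcp_rot: [2.748, 0.0, 1.571]
contact_force: [2.7, 1.6, 1.7]
opening: 0.103
grasp_force: 60.9
```

Request:
{"api": "play_rows", "payload": {"rows": [{"dp": [0,0,0],"turn": [0,0,0],"fingers": 1},{"dp": [0,0,0],"turn": [0,0,0],"fingers": 0.8},{"dp": [0,0,0],"turn": [0,0,0],"fingers": 0.7},{"dp": [0,0,0],"turn": [0,0,0],"fingers": 0.6},{"dp": [0,0,0],"turn": [0,0,0],"fingers": 0.6}], "force": 20}}

```text
clock: 19.72
eef_pos: [534.5, -176.0, 127.5]
tcp_rot: [2.75, -0.0, 1.571]
contact_force: [-0.2, 0.2, 0.2]
opening: 0.396
grasp_force: 0.0
```

```bash
python3 - <<'E'
from h import *
q=r.sense();print(q['clock'],q['eef_pos'],q['tcp_rot'],q['contact_force'],q['opening'])
s=save('scene'); t=save('side')
a=s['pixels'][120:225,125:265,::-1]; b=t['pixels'][105:215,240:345,::-1]
cv2.imwrite('pics/p2.png',np.hstack([cv2.copyMakeBorder(cv2.resize(a,(400,300),interpolation=cv2.INTER_CUBIC),0,119,0,0,cv2.BORDER_CONSTANT),cv2.resize(b,(400,419),interpolation=cv2.INTER_CUBIC)]))
E
```

```text
19.7167 [ 534.51354641 -175.98782431  127.47346406] [ 2.74970043e+00 -3.33071517e-04  1.57128048e+00] [-0.23050719  0.18473589  0.17464007] 0.3958201969334217
```

View pics/p2.png

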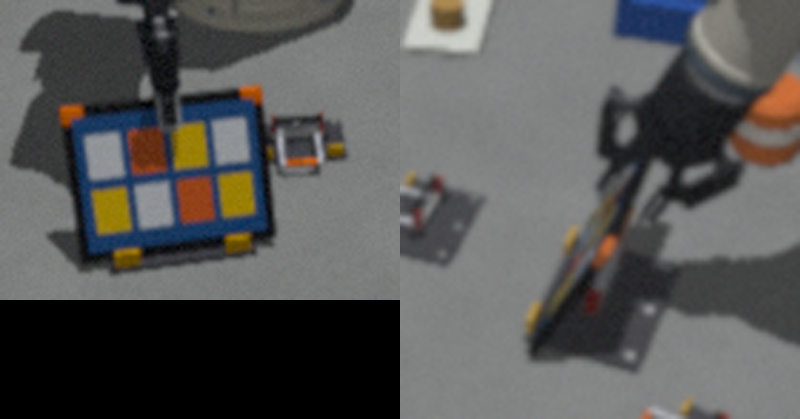

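The scene crop shows the tablet seated behind both lips, (127,257) and (237,242), and central. The side crop shows it leaning on the leg. I'll withdraw along the fingers.

Request:
{"api": "play_rows", "payload": {"rows": [{"dp": [0,0,-0.15],"turn": [0,0,0],"fingers": 0.6},{"dp": [0,0,-0.3],"turn": [0,0,0],"fingers": 0.6},{"dp": [0,0,-0.5],"turn": [0,0,0],"fingers": 0.6},{"dp": [0,0,-0.8],"turn": [0,0,0],"fingers": 0.6},{"dp": [0,0,-0.8],"turn": [0,0,0],"fingers": 0.6}]}}

```text
clock: 20.23
eef_pos: [494.7, -175.9, 222.4]
tcp_rot: [2.751, -0.001, 1.571]
contact_force: [1.1, 0.5, 0.3]
opening: 0.404
grasp_force: 0.0
```

Request:
{"api": "play_rows", "payload": {"rows": [{"dp": [0,0,-0.8],"turn": [0,0,0],"fingers": 0.6},{"dp": [0,0,-0.5],"turn": [0,0,0],"fingers": 0.6},{"dp": [0,0,0],"turn": [0,0,0],"fingers": 0.6},{"dp": [0,0,0],"turn": [0,0,0],"fingers": 0.6},{"dp": [0,0,0],"turn": [0,0,0],"fingers": 0.6}]}}

```text
clock: 20.65
eef_pos: [475.7, -176.0, 269.5]
tcp_rot: [2.749, -0.0, 1.571]
contact_force: [-0.1, -0.4, -0.1]
opening: 0.401
grasp_force: 0.0
```

```bash
python3 - <<'E'
from h import *
s=save('scene'); t=save('side'); w=save('wrist')
a=s['pixels'][140:225,140:225,::-1]; w=w['pixels'][:,:,::-1]
cv2.imwrite('pics/p3.png',np.hstack([cv2.resize(a,(400,400),interpolation=cv2.INTER_CUBIC),cv2.copyMakeBorder(cv2.resize(w,(400,300)),0,100,0,0,cv2.BORDER_CONSTANT)]))
E
```

```text
(no output)
```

View pics/p3.png

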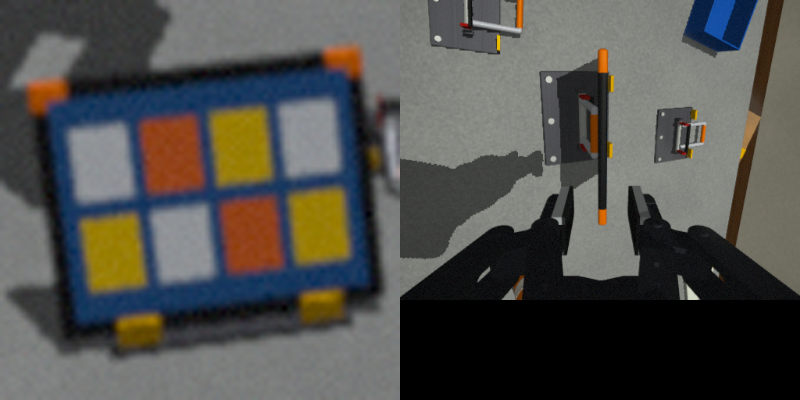

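The scene crop shows the tablet behind both lips, (139,330) and (322,305), leaning back. The wrist view shows it square to the plate with its top edge over the leg bar.

```bash
python3 -c "
from rig import r
print(r.sign_off())"
```

```text
the job is handed in; nothing more can be done
None
```

The job is handed in at about 21 s: the leg is against its stop after about 1.3 s at roughly 8–12 N, and the tablet stands square behind both lips, within about 2 mm of centre, leaning on the leg. However, the first push jammed along the leg and the wrist sensor read about 24 N, over the 20 N limit, before I eased off.

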